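Pin back the keeper and spread the cobbles over the panel form

ROBOT

A 7-joint arm with a two-finger parallel gripper is mounted at the origin on the work surface. World frame = base frame: x ahead of the robot, y to its left, z up, the work surface at z = 0. Lengths are in m, angles in rad, forces in N, time in s.
With the tool pointing down it reaches from about 0.4 to 0.85 m from the base axis. Payload 10.4 kg.
Tool frame: the origin (TCP) lies on the centre line of the jaws, within the pads' length; the fingertips stand env.tip_reach ahead of it and the grasp point (between the pads) lies 5 mm behind it (env.tip_reach is the distance from the TCP to the fingertips, in m); z points along the fingers, y is the direction in which the jaws open and shut (so a half turn about z gives the same grasp; the last joint's range is limited). The gripper opens to 87 mm and grips with 3 to 60 N. Pads are 19 mm wide; open, the fingers measure 117 mm over their backs; the gripper's body (75 mm by 190 mm) begins 51 mm behind the grasp point.
Start: joints at [-1.344, 0.332, -0.065, 1.46, 0.022, 1.35, -0.088], TCP at [0.154, 0.606, 0.237] pointing down, gripper open.
Joint ranges: [-2.6, 2.6], [-0.5, 2.12], [-1.47, 1.34], [0.16, 2.42], [-1.27, 4.41], [0.06, 2.06], [-2.6, 2.6]. Speed limits (rad/s): [2.22, 2.22, 2.79, 2.79, 3.14, 3.14, 3.14].

INTERFACE

Orientations are given as a 3x3 rotation matrix whose columns are the frame's x, y, z axes.
In Python, from workcell import env gives the robot as it stands.
- The arm moves only by the tool play_rows, never from a script. Its argument "plan" is a list of rows, each an object with "turn": the turn, a rotation vector about the tool's x, y, z in degrees, a list of three; "xyz": the shift along the tool's x, y, z in mm, a list of three; "grip": the finger opening in mm, from 0 to 87. In form: [{"turn": [wx, wy, wz], "xyz": [x, y, z], "grip": grip}, ...]. A call has 1 to 10 rows; each row is the pose to reach, as a shift and turn from the pose commanded when the call began, along the tool's axes at that moment; what a row does not reach only later rows make up. A row lasts 1/10 s, in which the tool goes at most 50 mm and 8.59 degrees, less where a joint would pass 70% of its speed; a pose out of reach is approached as far as the arm can. A call with a gripper value outside its range is refused whole. The fingers move at their own pace and stop on an object; "newtons" is the grip in N (left out, the last holds). Time passes only in rows, so rows that repeat a pose let the fingers close. It gives the time, the measured TCP pose, the force and the opening at its end, in the units of the state.
- env.observe(): the state, without advancing time (a new reading comes with each control period).
- env.get_image(name): name is "scene" or "top"; returns a dict with "pixels" (400x640x3 uint8, red, green, blue), "mtx" (3x3 intrinsics, pixels), "R" (3x3) and "t" (3): a world point X has camera coordinates R X + t. Camera axes: x right, y down, z forward; pixel columns grow to the right and rows downward; lengths in m; the calibration is good to about 2 mm. A picture is of the moment at which its call begins. There is no depth.
- env.job_done(): hands the job in, once; it reports no verdict.
The state is a dict: "time_s": time; "q": joint angles; "qvel": joint speeds; "joint_torque": joint torques, N m; "position": TCP position; "eef_rot": TCP orientation; "ft_force": force on the tool from outside, world axes, zero at the start; "ft_torque": the same for the moment, N m; "grip_width": opening from 0.0 (shut) to 1.0 (fully open).
Only numpy, scipy, OpenCV 4.12 (cv2) and the standard library are available. Lean on these libraries where they do the work, as an engineer would, in place of code of your own. Each camera call takes 0.05 s, during which the arm holds its last target. There are 200 camera calls.

TASK

First swing the sprung keeper arm back off the form and lock it there by moving the steel pin from its parking hole into the lock hole, fully down, so that the arm rests against the pin. Then spread the heaped cobbles over the form into one even layer: every cobble flat on the floor inside the kerbs, at least one in each of the six marked fields, and at least 15 mm clear between any two. Leave the mallet, the red pot and the brick where they are.

Things in the scene. Friction and masses are not known exactly. Their poses are not given: they have to be found in the camera images.
- form: Fixed plywood form board. Origin at bench level below the form's middle; x away from the robot, y left at yaw 0. Floor 6 mm above the bench, inside x +-120, y +-180 mm; kerbs 12 mm wide, tops 16 mm up. White lines at x = 0, y = +-60 mm mark six 120 mm fields (2 in x, 3 in y). Heap: y < -60 mm. Outside the near kerb: keeper pivot and two pin blocks.
- keeper (a joint): Sprung steel bar over the form on a vertical pivot: 270 mm long, 18 wide, 32 to 48 mm above the bench. 0 = at rest, pointing 0.436 rad left of the form's x; grows anticlockwise from above, away from the heap, to near left; stop at 1.45. Spring pulls it to 0: 0.10 N m at 0, 0.24 at 1.15. Held by the pin it stands at about 1.15, clear along the near kerb.
- keeper_pivot (a point): On the keeper's vertical pivot axis, mid-height of the bar (40 mm), at x -180, y -60 mm in the form's frame.
- keeper_tip (a point): Middle of the keeper's free end, 270 mm from the pivot, 40 mm above the bench.
- pin: Loose upright steel pin, 84 mm long, 0.15 kg. Origin at the lower tip, z up. Round shank 18 mm across, tapered tip; from 50 to 84 mm a square head 26 x 26 mm, sides along its x and y, to hold it by. Parked at the start in a hole like the lock hole, in a 50 mm block at x -160, y -140 mm of the form, tip 6 mm above the bench.
- lock_hole (a point): Centre of the lock hole's mouth, 28 mm above the bench, in a 50 x 50 mm steel block (form's x -160, y +80 mm). Square hole 22 x 22 mm, 22 mm deep (bottom 6 mm above the bench), mouth chamfered. The keeper passes 4 mm above the block. The pin stands here on the form side of the keeper and stops it springing back.
- cobble1: River cobble, flattened and round from above, 56 mm across, 42 mm high, flat 40 mm faces on top and underneath, about 0.17 kg; lower layer of the heap, always present. Origin at its centre, z along its short axis (either way up will do); lying flat on the form its centre is 27 mm above the bench.
- cobble2: River cobble, flattened and round from above, 56 mm across, 42 mm high, flat 40 mm faces on top and underneath, about 0.17 kg; lower layer of the heap, always present. Origin at its centre, z along its short axis (either way up will do); lying flat on the form its centre is 27 mm above the bench.
- cobble3: River cobble, flattened and round from above, 56 mm across, 42 mm high, flat 40 mm faces on top and underneath, about 0.17 kg; lower layer of the heap, always present. Origin at its centre, z along its short axis (either way up will do); lying flat on the form its centre is 27 mm above the bench.
- cobble4: River cobble, flattened and round from above, 56 mm across, 42 mm high, flat 40 mm faces on top and underneath, about 0.17 kg; lower layer of the heap, always present. Origin at its centre, z along its short axis (either way up will do); lying flat on the form its centre is 27 mm above the bench.
- cobble5: River cobble, flattened and round from above, 56 mm across, 42 mm high, flat 40 mm faces on top and underneath, about 0.17 kg; lower layer of the heap, always present. Origin at its centre, z along its short axis (either way up will do); lying flat on the form its centre is 27 mm above the bench.
- cobble6: River cobble, flattened and round from above, 56 mm across, 42 mm high, flat 40 mm faces on top and underneath, about 0.17 kg; in the heap, sometimes absent. Origin at its centre, z along its short axis (either way up will do); lying flat on the form its centre is 27 mm above the bench.
- cobble7: River cobble, flattened and round from above, 56 mm across, 42 mm high, flat 40 mm faces on top and underneath, about 0.17 kg; upper layer of the heap, always present. Origin at its centre, z along its short axis (either way up will do); lying flat on the form its centre is 27 mm above the bench.
- cobble8: River cobble, flattened and round from above, 56 mm across, 42 mm high, flat 40 mm faces on top and underneath, about 0.17 kg; upper layer of the heap, sometimes absent. Origin at its centre, z along its short axis (either way up will do); lying flat on the form its centre is 27 mm above the bench.
- cobble9: River cobble, flattened and round from above, 56 mm across, 42 mm high, flat 40 mm faces on top and underneath, about 0.17 kg; a stray at the far left of the form, sometimes absent. Origin at its centre, z along its short axis (either way up will do); lying flat on the form its centre is 27 mm above the bench.
- field1 (a point): Centre of the near right field of the form (as seen from the robot), at floor level.
- field2 (a point): Centre of the near middle field of the form (as seen from the robot), at floor level.
- field3 (a point): Centre of the near left field of the form (as seen from the robot), at floor level.
- field4 (a point): Centre of the far right field of the form (as seen from the robot), at floor level.
- field5 (a point): Centre of the far middle field of the form (as seen from the robot), at floor level.
- field6 (a point): Centre of the far left field of the form (as seen from the robot), at floor level.
- mallet: Hammer with a black rubber head (the mallet), 280 mm, lying right of the form: leave alone. Origin at its underside.
- scoop: Red plastic pot, 130 mm wide, 75 mm high, left of the form: leave alone. Origin at the centre of its underside.
- brick: Clay brick 200 x 100 x 60 mm, left of the form: leave alone. Origin at the centre of its underside.
Things that resemble listed ones, but are neither listed nor needed, are in the scene too. Leave any blue look-alike of the cobble5 alone.

How it is judged:
On the way:
1. the keeper is swung back and held by the pin, which stands fully down in the lock hole, let go of (value of joint keeper above 1.02 rad and height (world z) of pin below 0.014 m and horizontal distance between pin and lock_hole below 0.01 m and angle between pin's own z axis and vertical below 0.3 rad and contact force between the fingers and pin below 0.3 N and contact force between pin and keeper above 0.2 N), for 0.3 s.
At the end, for the whole second after the job is handed in: Pin down in the lock hole (tip under 14 mm up, within 10 mm of its axis), keeper above 1.02. Every cobble at rest, centre under 31.5 mm high, within x 97 and y 157 mm of the form's middle, centres 68 mm apart or more; each field has a cobble centre within 63 mm in x and y of its own (value of joint keeper above 1.02 rad and height (world z) of pin below 0.014 m and horizontal distance between pin and lock_hole below 0.01 m and angle between pin's own z axis and vertical below 0.3 rad and velocity of joint keeper below 0.05 rad/s and x of cobble1 in the frame of form between -0.097 and 0.097 m and y of cobble1 in the frame of form between -0.157 and 0.157 m and height (world z) of each of cobble1, cobble2, cobble3, cobble4, cobble5, cobble6, cobble7, cobble8, cobble9 below 0.0315 m and linear speed of each of cobble1, cobble2, cobble3, cobble4, cobble5, cobble6, cobble7, cobble8, cobble9 below 0.02 m/s and x of cobble2 in the frame of form between -0.097 and 0.097 m and y of cobble2 in the frame of form between -0.157 and 0.157 m and x of cobble3 in the frame of form between -0.097 and 0.097 m and y of cobble3 in the frame of form between -0.157 and 0.157 m and x of cobble4 in the frame of form between -0.097 and 0.097 m and y of cobble4 in the frame of form between -0.157 and 0.157 m and x of cobble5 in the frame of form between -0.097 and 0.097 m and y of cobble5 in the frame of form between -0.157 and 0.157 m and x of cobble6 in the frame of form between -0.097 and 0.097 m and y of cobble6 in the frame of form between -0.157 and 0.157 m and x of cobble7 in the frame of form between -0.097 and 0.097 m and y of cobble7 in the frame of form between -0.157 and 0.157 m and x of cobble8 in the frame of form between -0.097 and 0.097 m and y of cobble8 in the frame of form between -0.157 and 0.157 m and x of cobble9 in the frame of form between -0.097 and 0.097 m and y of cobble9 in the frame of form between -0.157 and 0.157 m and horizontal distance between cobble1 and cobble2 above 0.068 m and horizontal distance between each of cobble1, cobble2 and cobble3 above 0.068 m and horizontal distance between each of cobble1, cobble2, cobble3 and cobble4 above 0.068 m and horizontal distance between each of cobble1, cobble2, cobble3, cobble4 and cobble5 above 0.068 m and horizontal distance between each of cobble1, cobble2, cobble3, cobble4, cobble5 and cobble6 above 0.068 m and horizontal distance between each of cobble1, cobble2, cobble3, cobble4, cobble5, cobble6 and cobble7 above 0.068 m and horizontal distance between each of cobble1, cobble2, cobble3, cobble4, cobble5, cobble6, cobble7 and cobble8 above 0.068 m and horizontal distance between each of cobble1, cobble2, cobble3, cobble4, cobble5, cobble6, cobble7, cobble8 and cobble9 above 0.068 m and ((x of cobble1 in the frame of field1 between -0.063 and 0.063 m and y of cobble1 in the frame of field1 between -0.063 and 0.063 m) or (x of cobble2 in the frame of field1 between -0.063 and 0.063 m and y of cobble2 in the frame of field1 between -0.063 and 0.063 m) or (x of cobble3 in the frame of field1 between -0.063 and 0.063 m and y of cobble3 in the frame of field1 between -0.063 and 0.063 m) or (x of cobble4 in the frame of field1 between -0.063 and 0.063 m and y of cobble4 in the frame of field1 between -0.063 and 0.063 m) or (x of cobble5 in the frame of field1 between -0.063 and 0.063 m and y of cobble5 in the frame of field1 between -0.063 and 0.063 m) or (x of cobble6 in the frame of field1 between -0.063 and 0.063 m and y of cobble6 in the frame of field1 between -0.063 and 0.063 m) or (x of cobble7 in the frame of field1 between -0.063 and 0.063 m and y of cobble7 in the frame of field1 between -0.063 and 0.063 m) or (x of cobble8 in the frame of field1 between -0.063 and 0.063 m and y of cobble8 in the frame of field1 between -0.063 and 0.063 m) or (x of cobble9 in the frame of field1 between -0.063 and 0.063 m and y of cobble9 in the frame of field1 between -0.063 and 0.063 m)) and ((x of cobble1 in the frame of field2 between -0.063 and 0.063 m and y of cobble1 in the frame of field2 between -0.063 and 0.063 m) or (x of cobble2 in the frame of field2 between -0.063 and 0.063 m and y of cobble2 in the frame of field2 between -0.063 and 0.063 m) or (x of cobble3 in the frame of field2 between -0.063 and 0.063 m and y of cobble3 in the frame of field2 between -0.063 and 0.063 m) or (x of cobble4 in the frame of field2 between -0.063 and 0.063 m and y of cobble4 in the frame of field2 between -0.063 and 0.063 m) or (x of cobble5 in the frame of field2 between -0.063 and 0.063 m and y of cobble5 in the frame of field2 between -0.063 and 0.063 m) or (x of cobble6 in the frame of field2 between -0.063 and 0.063 m and y of cobble6 in the frame of field2 between -0.063 and 0.063 m) or (x of cobble7 in the frame of field2 between -0.063 and 0.063 m and y of cobble7 in the frame of field2 between -0.063 and 0.063 m) or (x of cobble8 in the frame of field2 between -0.063 and 0.063 m and y of cobble8 in the frame of field2 between -0.063 and 0.063 m) or (x of cobble9 in the frame of field2 between -0.063 and 0.063 m and y of cobble9 in the frame of field2 between -0.063 and 0.063 m)) and ((x of cobble1 in the frame of field3 between -0.063 and 0.063 m and y of cobble1 in the frame of field3 between -0.063 and 0.063 m) or (x of cobble2 in the frame of field3 between -0.063 and 0.063 m and y of cobble2 in the frame of field3 between -0.063 and 0.063 m) or (x of cobble3 in the frame of field3 between -0.063 and 0.063 m and y of cobble3 in the frame of field3 between -0.063 and 0.063 m) or (x of cobble4 in the frame of field3 between -0.063 and 0.063 m and y of cobble4 in the frame of field3 between -0.063 and 0.063 m) or (x of cobble5 in the frame of field3 between -0.063 and 0.063 m and y of cobble5 in the frame of field3 between -0.063 and 0.063 m) or (x of cobble6 in the frame of field3 between -0.063 and 0.063 m and y of cobble6 in the frame of field3 between -0.063 and 0.063 m) or (x of cobble7 in the frame of field3 between -0.063 and 0.063 m and y of cobble7 in the frame of field3 between -0.063 and 0.063 m) or (x of cobble8 in the frame of field3 between -0.063 and 0.063 m and y of cobble8 in the frame of field3 between -0.063 and 0.063 m) or (x of cobble9 in the frame of field3 between -0.063 and 0.063 m and y of cobble9 in the frame of field3 between -0.063 and 0.063 m)) and ((x of cobble1 in the frame of field4 between -0.063 and 0.063 m and y of cobble1 in the frame of field4 between -0.063 and 0.063 m) or (x of cobble2 in the frame of field4 between -0.063 and 0.063 m and y of cobble2 in the frame of field4 between -0.063 and 0.063 m) or (x of cobble3 in the frame of field4 between -0.063 and 0.063 m and y of cobble3 in the frame of field4 between -0.063 and 0.063 m) or (x of cobble4 in the frame of field4 between -0.063 and 0.063 m and y of cobble4 in the frame of field4 between -0.063 and 0.063 m) or (x of cobble5 in the frame of field4 between -0.063 and 0.063 m and y of cobble5 in the frame of field4 between -0.063 and 0.063 m) or (x of cobble6 in the frame of field4 between -0.063 and 0.063 m and y of cobble6 in the frame of field4 between -0.063 and 0.063 m) or (x of cobble7 in the frame of field4 between -0.063 and 0.063 m and y of cobble7 in the frame of field4 between -0.063 and 0.063 m) or (x of cobble8 in the frame of field4 between -0.063 and 0.063 m and y of cobble8 in the frame of field4 between -0.063 and 0.063 m) or (x of cobble9 in the frame of field4 between -0.063 and 0.063 m and y of cobble9 in the frame of field4 between -0.063 and 0.063 m)) and ((x of cobble1 in the frame of field5 between -0.063 and 0.063 m and y of cobble1 in the frame of field5 between -0.063 and 0.063 m) or (x of cobble2 in the frame of field5 between -0.063 and 0.063 m and y of cobble2 in the frame of field5 between -0.063 and 0.063 m) or (x of cobble3 in the frame of field5 between -0.063 and 0.063 m and y of cobble3 in the frame of field5 between -0.063 and 0.063 m) or (x of cobble4 in the frame of field5 between -0.063 and 0.063 m and y of cobble4 in the frame of field5 between -0.063 and 0.063 m) or (x of cobble5 in the frame of field5 between -0.063 and 0.063 m and y of cobble5 in the frame of field5 between -0.063 and 0.063 m) or (x of cobble6 in the frame of field5 between -0.063 and 0.063 m and y of cobble6 in the frame of field5 between -0.063 and 0.063 m) or (x of cobble7 in the frame of field5 between -0.063 and 0.063 m and y of cobble7 in the frame of field5 between -0.063 and 0.063 m) or (x of cobble8 in the frame of field5 between -0.063 and 0.063 m and y of cobble8 in the frame of field5 between -0.063 and 0.063 m) or (x of cobble9 in the frame of field5 between -0.063 and 0.063 m and y of cobble9 in the frame of field5 between -0.063 and 0.063 m)) and ((x of cobble1 in the frame of field6 between -0.063 and 0.063 m and y of cobble1 in the frame of field6 between -0.063 and 0.063 m) or (x of cobble2 in the frame of field6 between -0.063 and 0.063 m and y of cobble2 in the frame of field6 between -0.063 and 0.063 m) or (x of cobble3 in the frame of field6 between -0.063 and 0.063 m and y of cobble3 in the frame of field6 between -0.063 and 0.063 m) or (x of cobble4 in the frame of field6 between -0.063 and 0.063 m and y of cobble4 in the frame of field6 between -0.063 and 0.063 m) or (x of cobble5 in the frame of field6 between -0.063 and 0.063 m and y of cobble5 in the frame of field6 between -0.063 and 0.063 m) or (x of cobble6 in the frame of field6 between -0.063 and 0.063 m and y of cobble6 in the frame of field6 between -0.063 and 0.063 m) or (x of cobble7 in the frame of field6 between -0.063 and 0.063 m and y of cobble7 in the frame of field6 between -0.063 and 0.063 m) or (x of cobble8 in the frame of field6 between -0.063 and 0.063 m and y of cobble8 in the frame of field6 between -0.063 and 0.063 m) or (x of cobble9 in the frame of field6 between -0.063 and 0.063 m and y of cobble9 in the frame of field6 between -0.063 and 0.063 m))); the robot touches nothing.
It fails at once if the mallet is disturbed (moved more than 30 mm) (distance of mallet from where it was at the start of the episode above 0.03 m).
It fails at once if the scoop is disturbed (moved more than 30 mm) (distance of scoop from where it was at the start of the episode above 0.03 m).
It fails at once if the brick is disturbed (moved more than 30 mm) (distance of brick from where it was at the start of the episode above 0.03 m).
Of cobble6, cobble8, cobble9 only 1 to 3 are there at a start; the rules pass over those that are not, and their reading is None.
At some moment in a run one of cobble1, cobble2, cobble3, cobble4, cobble5, cobble6, cobble7, cobble8, cobble9 may be knocked a few centimetres aside while the robot is not near it.
It also fails if it takes over 210 s, if anything falls off the work surface, if the arm or the gripper's body presses on something with over 40 N, if the wrist force passes 120 N, or if a joint passes its speed limit or range.

## Working session

There is one attempt and no reset: what is moved stays moved. The work goes in short steps, Python scripts to look and compute and a tool call to move; the robot and the scene stay as the last step left them, time stands still between calls to the robot, and variables do not carry over. Pictures are saved under pics/ and viewed, about 12 in all and at most 16, crops included, and the job is handed in when it is done.

Besides the shell and the picture viewer there is one more tool, called after "Emit:" as name(argument=value, ...), one argument or row to a line, values as JSON. play_rows: Moves the arm, as the interface text tells. Its arguments: {"type":"object","properties":{"plan":{"type":"array","items":{"type":"object","properties":{"turn":{"type":"array","items":{"type":"number"}},"xyz":{"type":"array","items":{"type":"number"}},"grip":{"type":"number"}}}},"newtons":{"type":"number"}},"required":["plan"]}

```bash
mkdir -p pics; ls
cat > h.py <<'E'
import numpy as np, cv2
from workcell import env
def snap(name,fn):
    d=env.get_image(name); cv2.imwrite('pics/'+fn+'.png',d['pixels'][:,:,::-1])
    np.savez('pics/'+fn+'.npz',**d); return d
def load(fn): return np.load('pics/'+fn+'.npz')
def ray(d,u,v,z):
    R,t=d['R'],d['t']; c=-R.T@t; r=R.T@np.linalg.solve(d['mtx'],[u,v,1.]); return c+r*(z-c[2])/r[2]
def proj(d,X):
    p=d['mtx']@(d['R']@np.asarray(X,float)+d['t']); return p[:2]/p[2]
def crop(fn,out,x0,y0,x1,y1,s):
    im=cv2.imread('pics/'+fn+'.png')[y0:y1,x0:x1]; cv2.imwrite('pics/'+out+'.png',cv2.resize(im,None,fx=s,fy=s,interpolation=cv2.INTER_CUBIC))
E
python3 - <<'E'
from h import *
d=snap('top','t0'); e=snap('scene','s0')
print(-d['R'].T@d['t'],-e['R'].T@e['t'],d['mtx']); print(env.observe()['position'],env.observe()['eef_rot'],env.tip_reach)
a=cv2.imread('pics/t0.png');b=cv2.imread('pics/s0.png')
cv2.imwrite('pics/c0.png',cv2.resize(np.vstack([a,b]),(480,600)))
E
```

```text
pics
[ 0.41679495 -0.01850328  1.1898055 ] [ 1.64053634 -0.2234636   0.78628867] [[421.65510158   0.         310.02953336]
 [  0.         421.65510158 204.33944193]
 [  0.           0.           1.        ]]
[0.15443029 0.60529424 0.2358478 ] [[-9.68965749e-01  2.47194888e-01 -2.54913843e-04]
 [ 2.47195014e-01  9.68964984e-01 -1.21847431e-03]
 [-5.41980323e-05 -1.24367330e-03 -9.99999225e-01]] 0.014
```

View pics/t0.png

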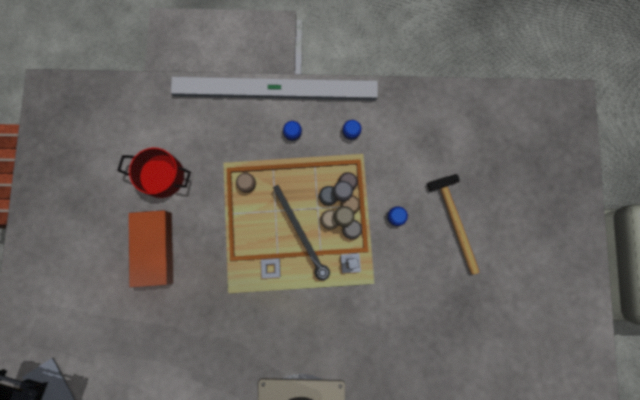

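View pics/s0.png

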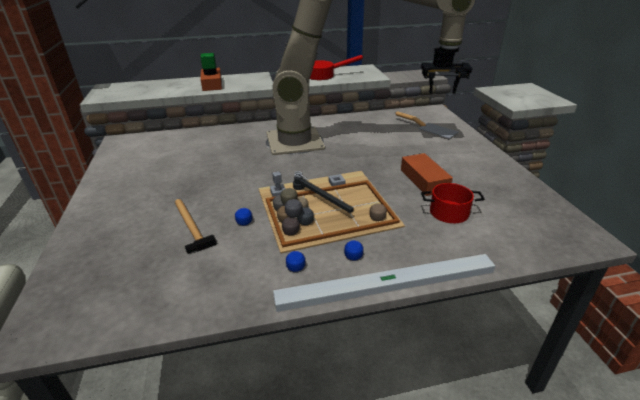

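The top view shows the form at about px (225–373, 155–292), with the pin at (350,262), the lock hole at (270,268), the pivot at (321,272) and the keeper tip at (276,188). The stray cobble is at (245,183) and the heap around (345,205). Next I'll enlarge it.

Run:
```python
from h import *
crop('t0','t0c',215,150,380,295,4)
d=load('t0')
ce=np.array([0,0]);
for n,u,v,z in [('hole',270,268.5,.028),('pivot',321.5,272,.048),('pin',350.5,260,.09),('kFL',224,162,.006),('kFR',363,155,.006),('NR',373,284,.006),('NL',229,292,.006)]: print(n,ray(d,u,v,z)[:2].round(4))
```

```text
hole [0.4059 0.0933]
pivot [ 0.3999 -0.0466]
pin [ 0.4328 -0.12  ]
kFL [0.7059 0.2388]
kFR [ 0.7352 -0.1613]
NR [ 0.3697 -0.1904]
NL [0.3392 0.2061]
```

View pics/t0c.png

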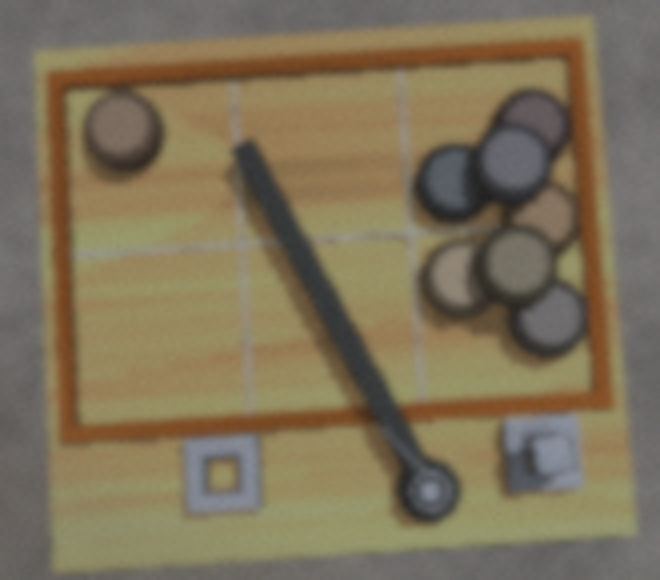

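The crop shows 8 cobbles, at crop px:
- **Lower layer:** (530,125), (450,182), (543,215), (458,278) and (548,318).
- **Upper layer:** (512,160) and (515,265).
- **Stray:** (123,130).

Other crop positions are the hole at (222,475), the pivot at (430,490) and the pin head at (548,455). Now I'll fit the form pose.

```bash
cat >> h.py <<'E'
import json,os
from scipy.spatial.transform import Rotation as Ro
if os.path.exists('form.json'):
    FX,FY,FA=json.load(open('form.json'))
def f2w(x,y,z=0): # form mm -> world m
    c,s=np.cos(FA),np.sin(FA); return np.array([FX+(c*x-s*y)/1e3,FY+(s*x+c*y)/1e3,z/1e3])
def w2f(p):
    c,s=np.cos(FA),np.sin(FA); dx,dy=(p[0]-FX)*1e3,(p[1]-FY)*1e3; return np.array([c*dx+s*dy,-s*dx+c*dy])
def cpx(x,y,x0=215,y0=150,s=4): return (x+.5)/s-.5+x0,(y+.5)/s-.5+y0
def goal(x,y,z,jaw=90): # form mm, jaw dir angle deg in form frame; prints rows numbers
    o=env.observe(); R=o['eef_rot']; a=FA+np.radians(jaw)
    yv=np.array([np.cos(a),np.sin(a),0]); zv=np.array([0,0,-1.]); Rt=np.c_[np.cross(yv,zv),yv,zv]
    r=Ro.from_matrix(R.T@Rt).as_rotvec(degrees=True)
    print('shift',(R.T@(f2w(x,y,z)-o['position'])*1e3).round(1),'turn',r.round(2))
def st():
    o=env.observe(); print(round(o['time_s'],2),'form',w2f(o['position']).round(1),'z',round(o['position'][2]*1e3,1),'F',np.round(o['ft_force'],1),'g',round(o['grip_width']*87,1))
E
python3 - <<'E'
from h import *
from scipy.optimize import least_squares
d=load('t0')
P=[(48,75,132,192,16),(583,40,132,-192,16),(613,405,-132,-192,16),(62,440,-132,192,16),(222,475,-160,80,28),(548,455,-160,-140,90)]
def res(p):
    c,s=np.cos(p[2]),np.sin(p[2]);o=[]
    for x,y,fx,fy,fz in P:
        o+=list(proj(d,[p[0]+(c*fx-s*fy)/1e3,p[1]+(s*fx+c*fy)/1e3,fz/1e3])-cpx(x,y))
    return o
r=least_squares(res,[.57,0,.08],loss='soft_l1'); print(r.x,np.array(res(r.x)).reshape(-1,2).round(1).tolist())
json.dump(list(r.x),open('form.json','w'))
E
python3 - <<'E'
from h import *
d=load('t0')
for n,x,y,z in [('L1',530,125,48),('L2',450,182,48),('L3',543,215,48),('L4',458,278,48),('L5',548,318,48),('U1',512,160,90),('U2',515,265,90),('S9',123,130,48),('tip',245,145,48),('piv',430,490,56)]:
    print(n,w2f(ray(d,*cpx(x,y),z/1e3)).round(0))
goal(-160,-140,150,90)
e=load('s0'); print(proj(e,f2w(-160,-140,90)))
a=cv2.imread('pics/t0.png')[245:280,330:365]; u,v=map(int,proj(e,f2w(-160,-140,60))); b=cv2.imread('pics/s0.png')[165:250,250:410]
cv2.imwrite('pics/c1.png',np.hstack([cv2.resize(a,(350,425),interpolation=2)*1,cv2.resize(b,(425*160//85*1//2,425*1//2),interpolation=2) if 0 else cv2.resize(b,(450,425),interpolation=2)]))
E
```

```text
[0.57262759 0.02714818 0.08373908] [[-0.4, -1.1], [0.2, -0.5], [0.2, 1.0], [-0.8, 0.9], [-0.2, -0.1], [1.1, -0.2]]
L1 [  65. -146.]
L2 [ 29. -88.]
L3 [   2. -150.]
L4 [-38. -89.]
L5 [ -69. -148.]
U1 [  34. -128.]
U2 [ -36. -125.]
S9 [ 79. 134.]
tip [63. 51.]
piv [-179.  -61.]
shift [-442.8 -641.4   86.7] turn [-7.000e-02 -1.000e-02 -1.911e+01]
[276.21734347 173.09057885]
```

View pics/c1.png

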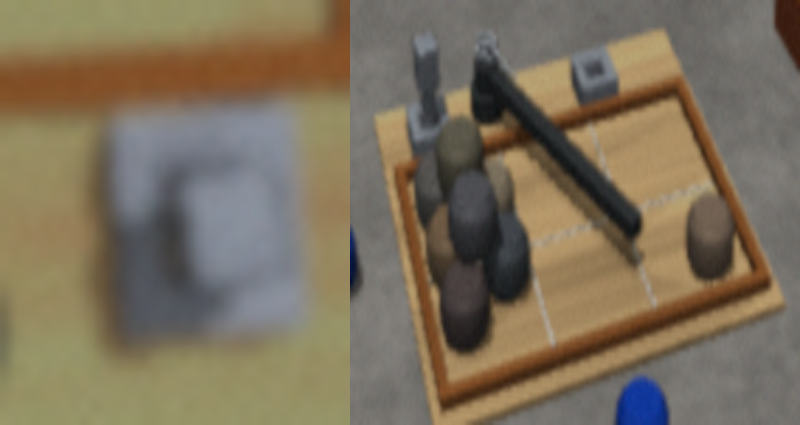

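The pin head is roughly aligned with the form, so I'll go via a waypoint to above the pin.

Emit:
play_rows(
  plan=[
    {"xyz":[-410,-210,0],"turn":[0,0,-19.1],"grip":60},
    {"xyz":[-410,-210,0],"turn":[0,0,-19.1],"grip":60},
    {"xyz":[-410,-210,0],"turn":[0,0,-19.1],"grip":60},
    {"xyz":[-410,-210,0],"turn":[0,0,-19.1],"grip":60},
    {"xyz":[-410,-210,0],"turn":[0,0,-19.1],"grip":60},
    {"xyz":[-410,-210,0],"turn":[0,0,-19.1],"grip":60},
    {"xyz":[-410,-210,0],"turn":[0,0,-19.1],"grip":60},
    {"xyz":[-410,-210,0],"turn":[0,0,-19.1],"grip":60},
    {"xyz":[-410,-210,0],"turn":[0,0,-19.1],"grip":60},
    {"xyz":[-410,-210,0],"turn":[0,0,-19.1],"grip":60},
  ],
)

```text
time_s: 1.1
position: [0.5039, 0.295, 0.2363]
eef_rot: [[-0.997, -0.076, 0.001], [-0.076, 0.997, -0.002], [-0.001, -0.003, -1.0]]
ft_force: [0.5, -0.5, 0.3]
grip_width: 0.691
```

```bash
python3 -c "
from h import *
st();goal(-160,-140,150)"
```

```text
1.1 form [-46.1 272.7] z 236.3 F [ 0.5 -0.5  0.3] g 60.1
shift [ 110.7 -413.3   87.2] turn [-0.14  0.06 -0.46]
```

Emit:
play_rows(
  plan=[
    {"xyz":[110,-413,87],"turn":[0,0,-0.5],"grip":50},
    {"xyz":[110,-413,87],"turn":[0,0,-0.5],"grip":50},
    {"xyz":[110,-413,87],"turn":[0,0,-0.5],"grip":50},
    {"xyz":[110,-413,87],"turn":[0,0,-0.5],"grip":50},
    {"xyz":[110,-413,87],"turn":[0,0,-0.5],"grip":50},
    {"xyz":[110,-413,87],"turn":[0,0,-0.5],"grip":50},
    {"xyz":[110,-413,87],"turn":[0,0,-0.5],"grip":50},
    {"xyz":[110,-413,87],"turn":[0,0,-0.5],"grip":50},
    {"xyz":[110,-413,87],"turn":[0,0,-0.5],"grip":50},
    {"xyz":[110,-413,87],"turn":[0,0,-0.5],"grip":50},
  ],
)

```text
time_s: 2.1
position: [0.4228, -0.124, 0.1487]
eef_rot: [[-0.996, -0.086, -0.002], [-0.086, 0.996, -0.0], [0.002, -0.0, -1.0]]
ft_force: [0.8, 0.1, 0.7]
grip_width: 0.577
```

```bash
python3 -c "
from h import *
st();goal(-160,-140,70)"
```

```text
2.1 form [-161.9 -138.1] z 148.7 F [0.8 0.1 0.7] g 50.2
shift [-2.  -1.9 78.7] turn [-0.01 -0.09  0.12]
```

Emit:
play_rows(
  plan=[
    {"xyz":[-2,-1.5,40],"turn":[0,0,0],"grip":50},
    {"xyz":[-2,-1.5,65],"turn":[0,0,0],"grip":50},
    {"xyz":[-2,-1.5,78],"turn":[0,0,0],"grip":50},
    {"xyz":[-2,-1.5,78],"turn":[0,0,0],"grip":50},
    {"xyz":[-2,-1.5,78],"turn":[0,0,0],"grip":20},
    {"xyz":[-2,-1.5,78],"turn":[0,0,0],"grip":20},
    {"xyz":[-2,-1.5,78],"turn":[0,0,0],"grip":20},
    {"xyz":[-2,-1.5,78],"turn":[0,0,0],"grip":20},
    {"xyz":[-2,-1.5,78],"turn":[0,0,0],"grip":20},
  ],
  newtons=40,
)

```text
time_s: 3.0
position: [0.4271, -0.122, 0.072]
eef_rot: [[-0.996, -0.092, 0.001], [-0.092, 0.996, -0.001], [-0.001, -0.001, -1.0]]
ft_force: [0.5, -2.7, 2.8]
grip_width: 0.305
```

```bash
python3 -c "
from h import *
st();goal(-160,-140,130)"
```

```text
3.0 form [-157.5 -136.4] z 72.0 F [ 0.5 -2.7  2.8] g 26.5
shift [  2.5  -3.6 -58. ] turn [-0.04  0.05  0.46]
```

Emit:
play_rows(
  plan=[
    {"xyz":[0,0,-35],"turn":[0,0,0.5],"grip":20},
    {"xyz":[0,0,-68],"turn":[0,0,0.5],"grip":20},
    {"xyz":[-35,41,-68],"turn":[0,0,0.5],"grip":20},
    {"xyz":[-77,91,-68],"turn":[0,0,0.5],"grip":20},
    {"xyz":[-77,91,-68],"turn":[0,0,0.5],"grip":20},
    {"xyz":[-77,91,-40],"turn":[0,0,0.5],"grip":20},
    {"xyz":[-77,91,-25],"turn":[0,0,0.5],"grip":20},
    {"xyz":[-77,91,-25],"turn":[0,0,0.5],"grip":20},
    {"xyz":[-77,91,-25],"turn":[0,0,0.5],"grip":20},
  ],
)

```text
time_s: 3.9
position: [0.495, -0.0237, 0.0967]
eef_rot: [[-0.997, -0.083, -0.001], [-0.083, 0.997, -0.0], [0.001, 0.0, -1.0]]
ft_force: [0.3, 0.2, -1.7]
grip_width: 0.303
```

```bash
python3 -c "
from h import *
st()
import math
# arc of pin centres: keeper angle a, radius r along bar, 18.0 right of line
for a,r in [(.0,112),(.3,120),(.6,130),(.9,138),(1.1,140),(1.2,140)]:
  t=.436+a; x=-180+r*math.cos(t)+18*math.sin(t); y=-60+r*math.sin(t)-18*math.cos(t); print(a,round(x),round(y))
goal(-160,80,97)
snap('top','t1');snap('scene','s1')
a=cv2.imread('pics/t1.png')[150:295,215:380];b=cv2.imread('pics/s1.png')[120:265,240:405]
cv2.imwrite('pics/c2.png',cv2.resize(np.hstack([a,b]),None,fx=2.4,fy=2.4,interpolation=2))"
```

```text
3.9 form [-81.7 -44.2] z 96.7 F [ 0.3  0.2 -1.7] g 26.3
0.0 -71 -29
0.3 -79 7
0.6 -98 43
0.9 -130 70
1.1 -157 79
1.2 -171 81
shift [ 78.4 124.2  -0.2] turn [ 0.   -0.03 -0.03]
```

View pics/c2.png

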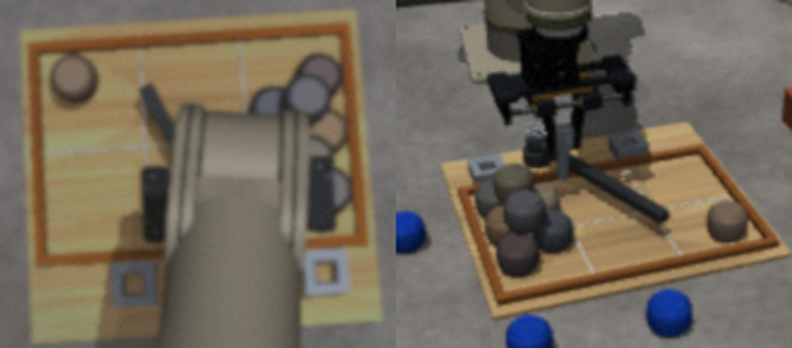

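The pin is held upright between the heap and the keeper. Now I'll sweep the keeper round in an arc.

Emit:
play_rows(
  plan=[
    {"xyz":[-6,24,0],"turn":[0,0,0],"grip":20},
    {"xyz":[-4,44,0],"turn":[0,0,0],"grip":20},
    {"xyz":[0,62,0],"turn":[0,0,0],"grip":20},
    {"xyz":[10,80,0],"turn":[0,0,0],"grip":20},
    {"xyz":[24,96,0],"turn":[0,0,0],"grip":20},
    {"xyz":[40,110,0],"turn":[0,0,0],"grip":20},
    {"xyz":[58,119,0],"turn":[0,0,0],"grip":20},
    {"xyz":[70,123,0],"turn":[0,0,0],"grip":20},
    {"xyz":[78,124,0],"turn":[0,0,0],"grip":20},
    {"xyz":[78,124,0],"turn":[0,0,0],"grip":20},
  ],
)

```text
time_s: 5.0
position: [0.407, 0.0936, 0.0971]
eef_rot: [[-0.997, -0.083, 0.001], [-0.083, 0.997, 0.001], [-0.001, 0.001, -1.0]]
ft_force: [1.6, 1.9, -1.5]
grip_width: 0.302
```

```bash
python3 -c "
from h import *
st();goal(-160,80,97)
snap('top','t2');snap('scene','s2')
a=cv2.imread('pics/t2.png')[150:295,215:380];b=cv2.imread('pics/s2.png')[120:265,240:405]
cv2.imwrite('pics/c3.png',cv2.resize(np.hstack([a,b]),None,fx=2.4,fy=2.4,interpolation=2))"
```

```text
5.0 form [-159.5   80.1] z 97.1 F [ 1.6  1.9 -1.5] g 26.3
shift [ 0.5 -0.1  0.1] turn [ 0.07  0.07 -0.01]
```

View pics/c3.png

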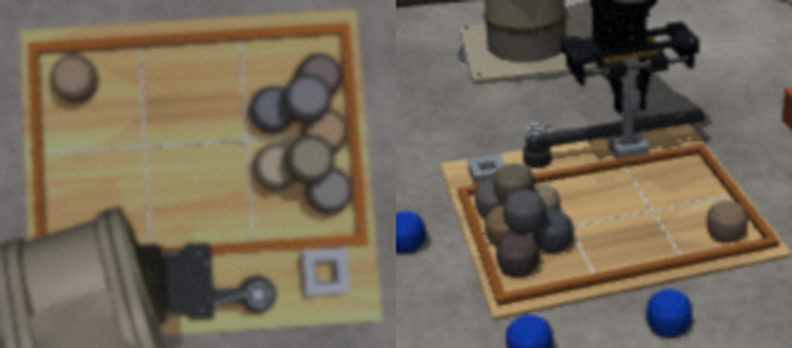

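The keeper is swung back and the pin is over the lock block. I'll lower it gently and watch the force.

Emit:
play_rows(
  plan=[
    {"xyz":[0,0,3],"turn":[0,0,0],"grip":20},
    {"xyz":[0,0,6],"turn":[0,0,0],"grip":20},
    {"xyz":[0,0,8],"turn":[0,0,0],"grip":20},
    {"xyz":[0,0,10],"turn":[0,0,0],"grip":20},
    {"xyz":[0,0,10],"turn":[0,0,0],"grip":20},
  ],
)

```text
time_s: 5.6
position: [0.4068, 0.0933, 0.0861]
eef_rot: [[-0.997, -0.083, -0.001], [-0.083, 0.997, -0.0], [0.001, -0.0, -1.0]]
ft_force: [1.8, -0.1, -2.2]
grip_width: 0.305
```

```bash
python3 -c "
from h import *
st(); print(w2f(ray(load('t2'),350.5,262.6,.028)))"
```

```text
5.6 form [-159.7   79.8] z 86.1 F [ 1.8 -0.1 -2.2] g 26.5
[-158.22054294 -140.17049633]
```

Emit:
play_rows(
  plan=[
    {"xyz":[0,0,4],"turn":[0,0,0],"grip":20},
    {"xyz":[0,0,8],"turn":[0,0,0],"grip":20},
    {"xyz":[0,0,11],"turn":[0,0,0],"grip":20},
    {"xyz":[0,0,13],"turn":[0,0,0],"grip":20},
    {"xyz":[0,0,14],"turn":[0,0,0],"grip":20},
    {"xyz":[0,0,14],"turn":[0,0,0],"grip":20},
  ],
)

```text
time_s: 6.2
position: [0.4069, 0.0935, 0.0724]
eef_rot: [[-0.997, -0.083, -0.0], [-0.083, 0.997, -0.0], [0.0, -0.0, -1.0]]
ft_force: [1.3, 0.2, -1.7]
grip_width: 0.302
```

```bash
python3 -c "
from h import *
st()"
```

```text
6.2 form [-159.6   79.9] z 72.4 F [ 1.3  0.2 -1.7] g 26.3
```

Emit:
play_rows(
  plan=[
    {"xyz":[0,0,0],"turn":[0,0,0],"grip":50},
    {"xyz":[0,0,0],"turn":[0,0,0],"grip":50},
    {"xyz":[0,0,0],"turn":[0,0,0],"grip":50},
    {"xyz":[0,0,-20],"turn":[0,0,0],"grip":50},
    {"xyz":[0,0,-60],"turn":[0,0,0],"grip":50},
    {"xyz":[0,0,-110],"turn":[0,0,0],"grip":66},
    {"xyz":[-45,-20,-110],"turn":[0,0,0],"grip":66},
    {"xyz":[-90,-40,-110],"turn":[0,0,0],"grip":66},
    {"xyz":[-90,-40,-110],"turn":[0,0,0],"grip":66},
  ],
)

```text
time_s: 7.1
position: [0.5037, 0.0587, 0.1821]
eef_rot: [[-0.997, -0.08, 0.001], [-0.08, 0.997, -0.003], [-0.001, -0.003, -1.0]]
ft_force: [-1.3, 0.0, -1.1]
grip_width: 0.747
```

```bash
python3 -c "
from h import *
st()
snap('top','t3');snap('scene','s3')
a=cv2.imread('pics/t3.png')[150:295,215:380];b=cv2.imread('pics/s3.png')[120:265,240:405]
cv2.imwrite('pics/c4.png',cv2.resize(np.hstack([a,b]),None,fx=2.4,fy=2.4,interpolation=2))"
```

```text
7.1 form [-66.   37.2] z 182.1 F [-1.3  0.  -1.1] g 65.0
```

View pics/c4.png

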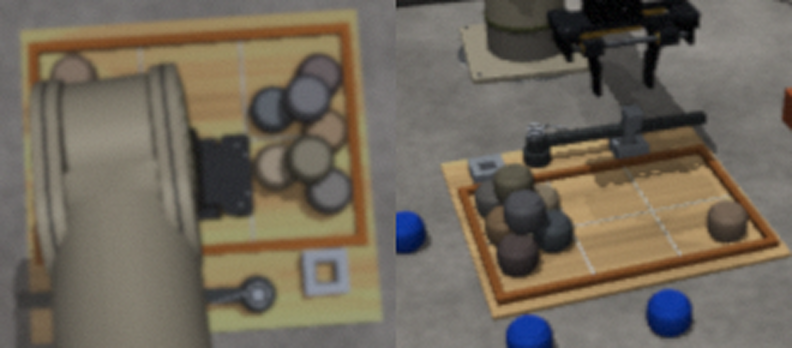

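Milestone 1 looks done: the pin is down in the lock hole and the keeper rests on it. Next are the upper cobbles.

Run:
```python
from h import *
d=load('t0')
for n,x,y,z in [('L1',530,125,35),('L2',450,182,35),('L3',543,215,35),('L4',458,278,35),('L5',548,318,35),('U1',512,160,77),('U2',515,265,77),('S9',123,130,35)]:
    print(n,w2f(ray(d,*cpx(x,y),z/1e3)).round(0))
p=w2f(ray(d,*cpx(512,160),.077)); goal(p[0],p[1],130); goal(p[0],p[1],69)
```

```text
L1 [  68. -147.]
L2 [ 31. -89.]
L3 [   4. -151.]
L4 [-36. -90.]
L5 [ -68. -149.]
U1 [  36. -129.]
U2 [ -35. -126.]
S9 [ 82. 136.]
shift [-106.1 -168.4   51.7] turn [-0.06 -0.11 -0.08]
shift [-106.2 -168.4  112.7] turn [-0.06 -0.11 -0.08]
```

Emit:
play_rows(
  plan=[
    {"xyz":[-26,-42,20],"turn":[0,0,0],"grip":74},
    {"xyz":[-52,-84,40],"turn":[0,0,0],"grip":74},
    {"xyz":[-78,-126,52],"turn":[0,0,0],"grip":74},
    {"xyz":[-105,-168,52],"turn":[0,0,0],"grip":74},
    {"xyz":[-105,-168,60],"turn":[0,0,0],"grip":74},
    {"xyz":[-105,-168,90],"turn":[0,0,0],"grip":74},
    {"xyz":[-105,-168,110],"turn":[0,0,0],"grip":74},
    {"xyz":[-105,-168,112],"turn":[0,0,0],"grip":74},
    {"xyz":[-105,-168,112],"turn":[0,0,0],"grip":45},
    {"xyz":[-105,-168,112],"turn":[0,0,0],"grip":45},
  ],
  newtons=20,
)

```text
time_s: 8.2
position: [0.6193, -0.097, 0.0721]
eef_rot: [[-0.996, -0.084, 0.002], [-0.084, 0.996, 0.001], [-0.002, 0.0, -1.0]]
ft_force: [0.1, -0.4, 0.3]
grip_width: 0.749
```

Emit:
play_rows(
  plan=[
    {"xyz":[0,0,0],"turn":[0,0,0],"grip":45},
    {"xyz":[0,0,0],"turn":[0,0,0],"grip":45},
    {"xyz":[0,0,0],"turn":[0,0,0],"grip":45},
  ],
)

```text
time_s: 8.5
position: [0.6195, -0.0977, 0.072]
eef_rot: [[-0.997, -0.083, 0.002], [-0.083, 0.997, -0.0], [-0.002, -0.0, -1.0]]
ft_force: [-1.8, -1.2, 6.9]
grip_width: 0.637
```

```bash
python3 -c "
from h import *
st();goal(60,45,125);goal(60,45,30)"
```

```text
8.5 form [  36.2 -128.4] z 72.0 F [-1.8 -1.2  6.9] g 55.5
shift [-23.8 173.4 -53. ] turn [-0.01  0.12 -0.02]
shift [-23.6 173.4  42. ] turn [-0.01  0.12 -0.02]
```

Emit:
play_rows(
  plan=[
    {"xyz":[0,0,-25],"turn":[0,0,0],"grip":45},
    {"xyz":[0,0,-53],"turn":[0,0,0],"grip":45},
    {"xyz":[-6,43,-53],"turn":[0,0,0],"grip":45},
    {"xyz":[-12,86,-53],"turn":[0,0,0],"grip":45},
    {"xyz":[-18,130,-53],"turn":[0,0,0],"grip":45},
    {"xyz":[-24,173,-40],"turn":[0,0,0],"grip":45},
    {"xyz":[-24,173,0],"turn":[0,0,0],"grip":45},
    {"xyz":[-24,173,30],"turn":[0,0,0],"grip":45},
    {"xyz":[-24,173,39],"turn":[0,0,0],"grip":45},
    {"xyz":[-24,173,40],"turn":[0,0,0],"grip":45},
  ],
)

```text
time_s: 9.5
position: [0.6276, 0.0771, 0.0302]
eef_rot: [[-0.997, -0.083, -0.002], [-0.083, 0.997, 0.0], [0.002, 0.0, -1.0]]
ft_force: [-0.0, 0.6, -1.7]
grip_width: 0.637
```

```bash
python3 -c "
from h import *
st();goal(-35,-126,130);goal(-35,-126,70)"
```

```text
9.5 form [59.  45.1] z 30.2 F [-0.   0.6 -1.7] g 55.5
shift [  94.1 -171.1  -99.7] turn [ 0.01 -0.1  -0.01]
shift [  94.  -171.1  -39.7] turn [ 0.01 -0.1  -0.01]
```

Release, then go for U2.

Emit:
play_rows(
  plan=[
    {"xyz":[0,0,0],"turn":[0,0,0],"grip":74},
    {"xyz":[0,0,0],"turn":[0,0,0],"grip":74},
    {"xyz":[0,0,0],"turn":[0,0,0],"grip":74},
    {"xyz":[0,0,-40],"turn":[0,0,0],"grip":74},
    {"xyz":[0,0,-80],"turn":[0,0,0],"grip":74},
    {"xyz":[20,-35,-100],"turn":[0,0,0],"grip":74},
    {"xyz":[40,-72,-100],"turn":[0,0,0],"grip":74},
    {"xyz":[60,-110,-100],"turn":[0,0,0],"grip":74},
    {"xyz":[80,-148,-100],"turn":[0,0,0],"grip":74},
    {"xyz":[94,-171,-100],"turn":[0,0,0],"grip":74},
  ],
)

```text
time_s: 10.5
position: [0.5476, -0.105, 0.1314]
eef_rot: [[-0.997, -0.08, 0.001], [-0.08, 0.997, -0.0], [-0.001, -0.0, -1.0]]
ft_force: [1.1, 0.5, 0.7]
grip_width: 0.849
```

Emit:
play_rows(
  plan=[
    {"xyz":[0,0,10],"turn":[0,0,0],"grip":74},
    {"xyz":[0,0,40],"turn":[0,0,0],"grip":74},
    {"xyz":[0,0,57],"turn":[0,0,0],"grip":74},
    {"xyz":[0,0,58],"turn":[0,0,0],"grip":74},
    {"xyz":[0,0,58],"turn":[0,0,0],"grip":45},
    {"xyz":[0,0,58],"turn":[0,0,0],"grip":45},
    {"xyz":[0,0,58],"turn":[0,0,0],"grip":45},
    {"xyz":[0,0,58],"turn":[0,0,0],"grip":45},
  ],
)

```text
time_s: 11.3
position: [0.5496, -0.1016, 0.0736]
eef_rot: [[-0.997, -0.083, 0.002], [-0.083, 0.997, -0.0], [-0.002, -0.0, -1.0]]
ft_force: [-0.5, -0.9, 4.5]
grip_width: 0.638
```

```bash
python3 -c "
from h import *
st();goal(-60,135,125);goal(-60,135,31)"
```

```text
11.3 form [ -33.7 -126.4] z 73.6 F [-0.5 -0.9  4.5] g 55.5
shift [ 26.3 261.4 -51.5] turn [-0.02  0.12 -0.02]
shift [ 26.5 261.4  42.5] turn [-0.02  0.12 -0.02]
```

Emit:
play_rows(
  plan=[
    {"xyz":[0,0,-25],"turn":[0,0,0],"grip":45},
    {"xyz":[0,0,-52],"turn":[0,0,0],"grip":45},
    {"xyz":[5,49,-52],"turn":[0,0,0],"grip":45},
    {"xyz":[10,98,-52],"turn":[0,0,0],"grip":45},
    {"xyz":[15,147,-52],"turn":[0,0,0],"grip":45},
    {"xyz":[20,196,-52],"turn":[0,0,0],"grip":45},
    {"xyz":[26,243,-50],"turn":[0,0,0],"grip":45},
    {"xyz":[26,261,-20],"turn":[0,0,0],"grip":45},
    {"xyz":[26,261,20],"turn":[0,0,0],"grip":45},
    {"xyz":[26,261,35],"turn":[0,0,0],"grip":45},
  ],
)

```text
time_s: 12.3
position: [0.4988, 0.157, 0.0345]
eef_rot: [[-0.996, -0.086, -0.004], [-0.086, 0.996, -0.002], [0.004, -0.001, -1.0]]
ft_force: [-0.7, -1.5, -2.6]
grip_width: 0.632
```

Emit:
play_rows(
  plan=[
    {"xyz":[0,0,6],"turn":[0,0,0],"grip":45},
    {"xyz":[0,0,6],"turn":[0,0,0],"grip":45},
    {"xyz":[0,0,6],"turn":[0,0,0],"grip":74},
    {"xyz":[0,0,6],"turn":[0,0,0],"grip":74},
    {"xyz":[0,0,6],"turn":[0,0,0],"grip":74},
    {"xyz":[0,0,-40],"turn":[0,0,0],"grip":74},
    {"xyz":[0,0,-90],"turn":[0,0,0],"grip":74},
    {"xyz":[0,50,-130],"turn":[0,0,0],"grip":74},
    {"xyz":[0,80,-160],"turn":[0,0,0],"grip":74},
  ],
)

```text
time_s: 13.2
position: [0.495, 0.232, 0.1955]
eef_rot: [[-0.997, -0.081, 0.001], [-0.081, 0.997, 0.001], [-0.001, 0.001, -1.0]]
ft_force: [0.9, 0.7, -0.5]
grip_width: 0.847
```

```bash
python3 -c "
from h import *
st()
snap('top','t4');snap('scene','s4');crop('t4','t4c',215,150,380,295,4)"
```

```text
13.2 form [-60.2 210.6] z 195.5 F [ 0.9  0.7 -0.5] g 73.7
```

View pics/t4c.png

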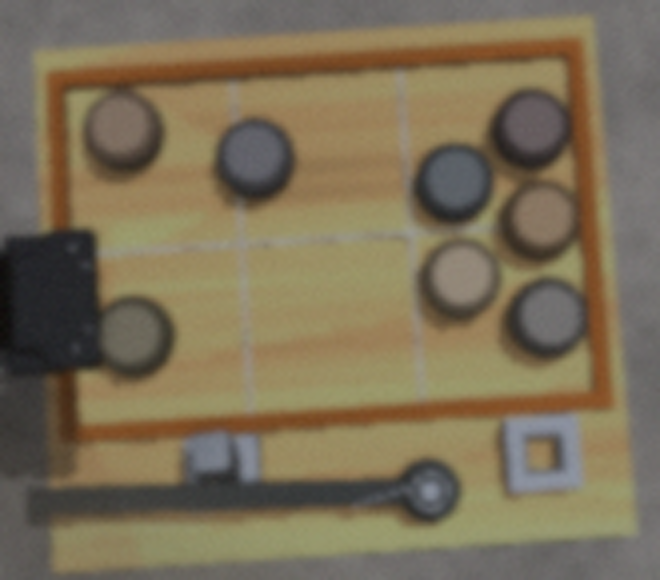

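The crop shows all cobbles flat: U1 at (255,159), U2 (133,337), S9 (123,130), L1 (531,129), L2 (454,183), L3 (540,220), L4 (460,280) and L5 (548,318). The pin is locked.

Run:
```python
from h import *
d=load('t4'); P={}
for n,x,y in [('U1',255,159),('U2',133,337),('S9',123,130),('L1',531,129),('L2',454,183),('L3',540,220),('L4',460,280),('L5',548,318)]:
    P[n]=w2f(ray(d,*cpx(x,y),.037)); print(n,P[n].round(0))
N=['L1','L2','L3','L4','L5']
for n in N:
    best=[]
    for f in range(0,180,3):
        m=99
        for s in (1,-1):
            u=s*np.array([np.cos(np.radians(f)),np.sin(np.radians(f))]);p=np.array([-u[1],u[0]])
            for k in P:
                if k==n: continue
                r=P[k]-P[n]; a,b=r@u,abs(r@p); m=min(m,np.hypot(max(a-47,0,31-a),max(b-9.5,0))-28)
        best.append((round(m,1),f))
    print(n,sorted(best)[-4:])
goal(*P['L2'],100,100);goal(*P['L2'],30,60)
```

```text
U1 [55. 45.]
U2 [-63. 135.]
S9 [ 81. 136.]
L1 [  64. -147.]
L2 [ 30. -91.]
L3 [   0. -149.]
L4 [-38. -91.]
L5 [ -68. -149.]
L1 [(np.float64(15.5), 57), (np.float64(17.0), 66), (np.float64(17.4), 60), (np.float64(18.8), 63)]
L2 [(np.float64(-3.4), 93), (np.float64(-3.2), 153), (np.float64(-2.7), 27), (np.float64(-1.4), 30)]
L3 [(np.float64(-3.3), 147), (np.float64(-3.0), 99), (np.float64(-2.9), 150), (np.float64(-1.3), 96)]
L4 [(np.float64(-2.7), 93), (np.float64(-1.7), 150), (np.float64(-1.3), 96), (np.float64(-0.8), 30)]
L5 [(np.float64(15.6), 117), (np.float64(17.5), 120), (np.float64(17.7), 126), (np.float64(19.3), 123)]
shift [ -86.2 -309.4   96.8] turn [ 0.31  0.41 -9.62]
shift [ -85.7 -309.8  166.8] turn [ 0.44  0.28 30.38]
```

```bash
python3 -c "
from h import *
print(env.observe()['q'].round(2)) if hasattr(env.observe()['q'],'round') else print(env.observe()['q'])
goal(35,-89,100,30)"
```

```text
[-0.85  0.19  0.36  1.74 -0.07  1.22  1.19]
shift [ -91.6 -307.1   96.9] turn [ 0.51  0.16 60.38]
```

Emit:
play_rows(
  plan=[
    {"xyz":[-13,-44,10],"turn":[0,0,8],"grip":70},
    {"xyz":[-26,-88,20],"turn":[0,0,16],"grip":70},
    {"xyz":[-39,-132,30],"turn":[0,0,24],"grip":70},
    {"xyz":[-52,-176,40],"turn":[0,0,32],"grip":70},
    {"xyz":[-65,-219,60],"turn":[0,0,40],"grip":66},
    {"xyz":[-78,-262,80],"turn":[0,0,48],"grip":66},
    {"xyz":[-92,-307,96],"turn":[0,0,56],"grip":66},
    {"xyz":[-92,-307,96],"turn":[0,0,60.4],"grip":66},
    {"xyz":[-92,-307,96],"turn":[0,0,60.4],"grip":66},
  ],
)

```text
time_s: 14.2
position: [0.6117, -0.0685, 0.0963]
eef_rot: [[-0.561, 0.827, -0.001], [0.827, 0.561, -0.001], [-0.0, -0.002, -1.0]]
ft_force: [-0.1, 1.1, 0.5]
grip_width: 0.758
```

```bash
python3 -c "
from h import *
st();print(env.observe()['q'][6]);goal(35,-89,33,30)"
```

```text
14.2 form [ 30.9 -98.6] z 96.3 F [-0.1  1.1  0.5] g 65.9
0.8761797745523386
shift [ 6.4  8.4 63.3] turn [-0.1   0.01 -0.64]
```

Emit:
play_rows(
  plan=[
    {"xyz":[0,0,0],"turn":[0,0,0],"grip":66},
    {"xyz":[0,0,0],"turn":[0,0,0],"grip":66},
  ],
)

```text
time_s: 14.4
position: [0.6123, -0.0651, 0.0976]
eef_rot: [[-0.568, 0.823, 0.001], [0.823, 0.568, 0.001], [0.0, 0.001, -1.0]]
ft_force: [0.2, 0.8, -0.4]
grip_width: 0.76
```

```bash
python3 -c "
from h import *
st();goal(35,-89,33,30)"
```

```text
14.4 form [ 31.8 -95.2] z 97.6 F [ 0.2  0.8 -0.4] g 66.1
shift [ 3.8  5.7 64.6] turn [ 0.07 -0.02 -0.18]
```

Emit:
play_rows(
  plan=[
    {"xyz":[4,5,0],"turn":[0,0,0],"grip":66},
    {"xyz":[4,5,30],"turn":[0,0,0],"grip":66},
    {"xyz":[4,5,50],"turn":[0,0,0],"grip":66},
    {"xyz":[4,5,60],"turn":[0,0,0],"grip":66},
    {"xyz":[4,5,64],"turn":[0,0,0],"grip":66},
    {"xyz":[4,5,64],"turn":[0,0,0],"grip":45},
    {"xyz":[4,5,64],"turn":[0,0,0],"grip":45},
    {"xyz":[4,5,64],"turn":[0,0,0],"grip":45},
    {"xyz":[4,5,64],"turn":[0,0,0],"grip":45},
  ],
)

```text
time_s: 15.3
position: [0.6141, -0.0605, 0.0337]
eef_rot: [[-0.565, 0.825, 0.0], [0.825, 0.565, 0.0], [0.0, 0.001, -1.0]]
ft_force: [-1.8, -0.8, 3.2]
grip_width: 0.637
```

```bash
python3 -c "
from h import *
st();goal(60,-45,34,30)"
```

```text
15.3 form [ 34.  -90.8] z 33.7 F [-1.8 -0.8  3.2] g 55.4
shift [27.  45.2 -0.2] turn [ 0.03 -0.   -0.42]
```

Emit:
play_rows(
  plan=[
    {"xyz":[0,0,-30],"turn":[0,0,0],"grip":45},
    {"xyz":[13,22,-35],"turn":[0,0,0],"grip":45},
    {"xyz":[27,45,-30],"turn":[0,0,0],"grip":45},
    {"xyz":[27,45,-8],"turn":[0,0,0],"grip":45},
    {"xyz":[27,45,0],"turn":[0,0,0],"grip":45},
    {"xyz":[27,45,0],"turn":[0,0,0],"grip":45},
    {"xyz":[27,45,0],"turn":[0,0,0],"grip":72},
    {"xyz":[27,45,0],"turn":[0,0,0],"grip":72},
    {"xyz":[27,45,-35],"turn":[0,0,0],"grip":72},
    {"xyz":[27,45,-66],"turn":[0,0,0],"grip":72},
  ],
)

```text
time_s: 16.3
position: [0.6354, -0.0135, 0.0999]
eef_rot: [[-0.564, 0.826, -0.001], [0.826, 0.564, -0.001], [0.0, -0.001, -1.0]]
ft_force: [0.3, 0.5, -0.0]
grip_width: 0.817
```

```bash
python3 -c "
from h import *
st();goal(-34,-90,100,30)"
```

```text
16.3 form [ 59.1 -45.7] z 99.9 F [ 0.3  0.5 -0. ] g 71.1
shift [ 7.400e+00 -1.029e+02  1.000e-01] turn [-0.07 -0.01 -0.47]
```

Emit:
play_rows(
  plan=[
    {"xyz":[3,-45,0],"turn":[0,0,-0.4],"grip":68},
    {"xyz":[7,-90,0],"turn":[0,0,-0.4],"grip":68},
    {"xyz":[7,-103,0],"turn":[0,0,-0.4],"grip":68},
    {"xyz":[7,-103,5],"turn":[0,0,-0.4],"grip":68},
    {"xyz":[7,-103,35],"turn":[0,0,-0.4],"grip":68},
    {"xyz":[7,-103,58],"turn":[0,0,-0.4],"grip":68},
    {"xyz":[7,-103,66],"turn":[0,0,-0.4],"grip":68},
    {"xyz":[7,-103,66],"turn":[0,0,-0.4],"grip":45},
    {"xyz":[7,-103,66],"turn":[0,0,-0.4],"grip":45},
    {"xyz":[7,-103,66],"turn":[0,0,-0.4],"grip":45},
  ],
)

```text
time_s: 17.3
position: [0.5477, -0.0652, 0.0341]
eef_rot: [[-0.571, 0.821, 0.001], [0.821, 0.571, 0.0], [-0.001, 0.001, -1.0]]
ft_force: [0.5, -0.4, -0.9]
grip_width: 0.637
```

```bash
python3 -c "
from h import *
st();goal(-60,-45,34,30)"
```

```text
17.3 form [-32.5 -89.9] z 34.1 F [ 0.5 -0.4 -0.9] g 55.4
shift [52.6 -1.3  0. ] turn [ 0.07  0.04 -0.01]
```

Emit:
play_rows(
  plan=[
    {"xyz":[0,0,0],"turn":[0,0,0],"grip":45},
    {"xyz":[0,0,-30],"turn":[0,0,0],"grip":45},
    {"xyz":[26,-1,-35],"turn":[0,0,0],"grip":45},
    {"xyz":[52,-1,-30],"turn":[0,0,0],"grip":45},
    {"xyz":[52,-1,-8],"turn":[0,0,0],"grip":45},
    {"xyz":[52,-1,0],"turn":[0,0,0],"grip":45},
    {"xyz":[52,-1,0],"turn":[0,0,0],"grip":72},
    {"xyz":[52,-1,0],"turn":[0,0,0],"grip":72},
    {"xyz":[52,-1,-35],"turn":[0,0,0],"grip":72},
    {"xyz":[52,-1,-66],"turn":[0,0,0],"grip":72},
  ],
)

```text
time_s: 18.3
position: [0.5164, -0.024, 0.1003]
eef_rot: [[-0.569, 0.822, -0.001], [0.822, 0.569, -0.001], [-0.0, -0.001, -1.0]]
ft_force: [1.0, 0.2, 0.9]
grip_width: 0.814
```

```bash
python3 -c "
from h import *
st();goal(3,-149,100,90)"
```

```text
18.3 form [-60.3 -46.2] z 100.3 F [1.  0.2 0.9] g 70.9
shift [-120.6    3.7    0.4] turn [-7.000e-02 -1.000e-02 -6.009e+01]
```

Emit:
play_rows(
  plan=[
    {"xyz":[-17,1,0],"turn":[0,0,-8.5],"grip":70},
    {"xyz":[-34,1,0],"turn":[0,0,-17],"grip":70},
    {"xyz":[-51,2,0],"turn":[0,0,-25.5],"grip":70},
    {"xyz":[-68,2,0],"turn":[0,0,-34],"grip":70},
    {"xyz":[-85,3,0],"turn":[0,0,-42.5],"grip":70},
    {"xyz":[-103,3,0],"turn":[0,0,-51],"grip":70},
    {"xyz":[-120,4,0],"turn":[0,0,-60],"grip":70},
    {"xyz":[-120,4,0],"turn":[0,0,-60],"grip":70},
    {"xyz":[-120,4,0],"turn":[0,0,-60],"grip":70},
    {"xyz":[-120,4,0],"turn":[0,0,-60],"grip":70},
  ],
)

```text
time_s: 19.3
position: [0.5879, -0.1187, 0.0992]
eef_rot: [[-0.997, -0.081, -0.0], [-0.081, 0.997, 0.0], [0.0, 0.0, -1.0]]
ft_force: [-0.2, -0.6, 0.6]
grip_width: 0.804
```

```bash
python3 -c "
from h import *
st();goal(3,-149,34,90)"
```

```text
19.3 form [   3.1 -146.6] z 99.2 F [-0.2 -0.6  0.6] g 70.0
shift [ 0.  -2.4 65.2] turn [ 0.03 -0.01 -0.17]
```

Emit:
play_rows(
  plan=[
    {"xyz":[0,-2,25],"turn":[0,0,0],"grip":68},
    {"xyz":[0,-2,48],"turn":[0,0,0],"grip":68},
    {"xyz":[0,-2,60],"turn":[0,0,0],"grip":68},
    {"xyz":[0,-2,65],"turn":[0,0,0],"grip":68},
    {"xyz":[0,-2,65],"turn":[0,0,0],"grip":68},
    {"xyz":[0,-2,65],"turn":[0,0,0],"grip":45},
    {"xyz":[0,-2,65],"turn":[0,0,0],"grip":45},
    {"xyz":[0,-2,65],"turn":[0,0,0],"grip":45},
    {"xyz":[0,-2,65],"turn":[0,0,0],"grip":45},
  ],
)

```text
time_s: 20.2
position: [0.589, -0.1216, 0.0351]
eef_rot: [[-0.997, -0.083, 0.002], [-0.083, 0.997, -0.0], [-0.002, -0.0, -1.0]]
ft_force: [-1.3, 0.2, 6.4]
grip_width: 0.638
```

```bash
python3 -c "
from h import *
st();goal(-60,45,34,90)"
```

```text
20.2 form [   3.9 -149.6] z 35.1 F [-1.3  0.2  6.4] g 55.5
shift [ 64.  194.5   1. ] turn [-0.01  0.09 -0.02]
```

Emit:
play_rows(
  plan=[
    {"xyz":[0,0,-40],"turn":[0,0,0],"grip":45},
    {"xyz":[0,0,-80],"turn":[0,0,0],"grip":45},
    {"xyz":[15,46,-80],"turn":[0,0,0],"grip":45},
    {"xyz":[30,92,-80],"turn":[0,0,0],"grip":45},
    {"xyz":[45,138,-80],"turn":[0,0,0],"grip":45},
    {"xyz":[64,185,-80],"turn":[0,0,0],"grip":45},
    {"xyz":[64,194,-75],"turn":[0,0,0],"grip":45},
    {"xyz":[64,194,-40],"turn":[0,0,0],"grip":45},
    {"xyz":[64,194,-10],"turn":[0,0,0],"grip":45},
    {"xyz":[64,194,-1],"turn":[0,0,0],"grip":45},
  ],
)

```text
time_s: 21.2
position: [0.5068, 0.0667, 0.0333]
eef_rot: [[-0.996, -0.084, -0.004], [-0.084, 0.996, -0.001], [0.004, -0.0, -1.0]]
ft_force: [-9.6, -0.9, 30.9]
grip_width: 0.64
```

Emit:
play_rows(
  plan=[
    {"xyz":[0,0,1],"turn":[0,0,0],"grip":45},
    {"xyz":[0,0,1],"turn":[0,0,0],"grip":72},
    {"xyz":[0,0,1],"turn":[0,0,0],"grip":72},
    {"xyz":[0,0,1],"turn":[0,0,0],"grip":72},
    {"xyz":[0,0,-40],"turn":[0,0,0],"grip":72},
    {"xyz":[0,0,-85],"turn":[0,0,0],"grip":72},
    {"xyz":[0,30,-125],"turn":[0,0,0],"grip":72},
    {"xyz":[0,75,-145],"turn":[0,0,0],"grip":72},
    {"xyz":[0,120,-160],"turn":[0,0,0],"grip":72},
    {"xyz":[0,165,-160],"turn":[0,0,0],"grip":72},
  ],
)

```text
time_s: 22.2
position: [0.4955, 0.2333, 0.1984]
eef_rot: [[-0.997, -0.083, 0.004], [-0.083, 0.997, 0.003], [-0.004, 0.003, -1.0]]
ft_force: [0.1, 0.3, -0.1]
grip_width: 0.827
```

Emit:
play_rows(
  plan=[
    {"xyz":[0,50,0],"turn":[0,0,0],"grip":72},
    {"xyz":[0,100,0],"turn":[0,0,0],"grip":72},
    {"xyz":[0,140,0],"turn":[0,0,0],"grip":72},
    {"xyz":[0,140,0],"turn":[0,0,0],"grip":72},
    {"xyz":[0,140,0],"turn":[0,0,0],"grip":72},
  ],
)

```text
time_s: 22.7
position: [0.4826, 0.3713, 0.1951]
eef_rot: [[-0.996, -0.085, 0.0], [-0.085, 0.996, -0.0], [-0.0, -0.0, -1.0]]
ft_force: [1.1, -0.3, 0.2]
grip_width: 0.829
```

```bash
python3 -c "
from h import *
st()
snap('top','t5');snap('scene','s5');crop('t5','t5c',215,150,380,295,4)
cv2.imwrite('pics/s5.png',cv2.imread('pics/s5.png'))"
```

```text
22.7 form [-60.9 350.5] z 195.1 F [ 1.1 -0.3  0.2] g 72.1
```

View pics/t5c.png

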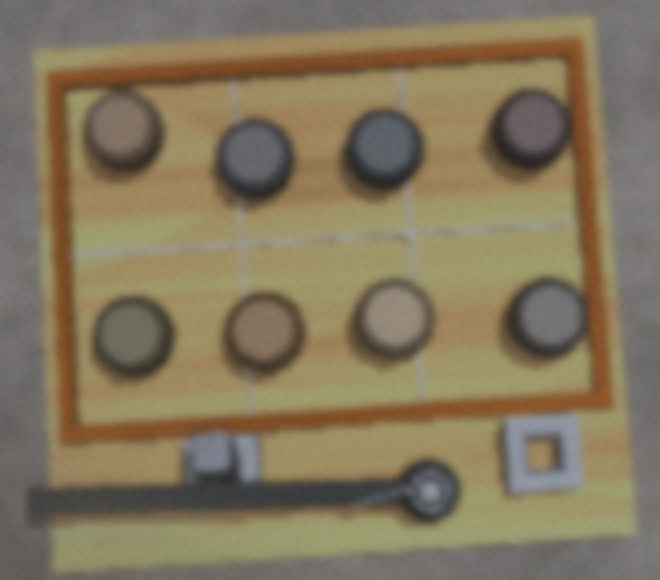

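View pics/s5.png

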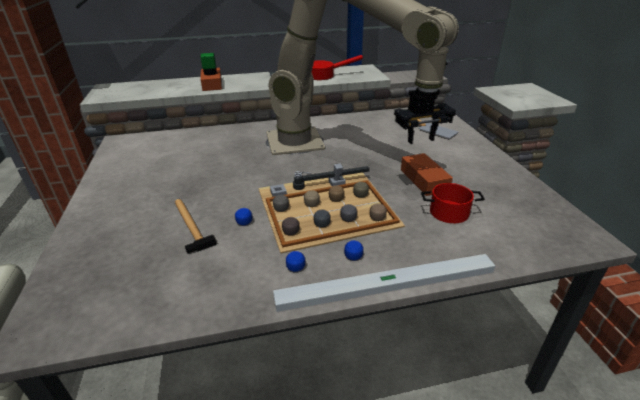

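The crop shows all eight cobbles flat and well spaced, two rows of four, with the pin standing in the lock hole and the keeper resting on it. I'll check the numbers with a fresh frame and hand in.

Run:
```python
from h import *
d=load('t5')
P=np.array([w2f(ray(d,*cpx(x,y),.037)) for x,y in [(123,130),(255,159),(384,149),(531,129),(133,337),(264,332),(393,319),(547,317)]])
from scipy.spatial.distance import pdist
print(P.round(0).tolist(),pdist(P).min().round(0))
n=snap('top','t6'); diff=cv2.absdiff(n['pixels'],d['pixels'])[150:295,215:380].max(); print('frame diff',diff)
if diff<40 and abs(P[:,0]).max()<92 and abs(P[:,1]).max()<154: print('handing in',env.job_done())
```

```text
[[81.0, 136.0], [55.0, 45.0], [57.0, -44.0], [64.0, -147.0], [-63.0, 135.0], [-65.0, 45.0], [-62.0, -43.0], [-67.0, -149.0]] 89.0
frame diff 9
the job is handed in; nothing more can be done
handing in None
```

I've handed the job in: the keeper is locked back with the pin, and the cobbles are spread in one even layer. The hand-in gives no verdict.

**Keeper:** I used the pin itself to sweep the keeper back, then lowered the pin into the lock hole and let go. The gripper stood 66 mm above the expected tip height throughout, which puts the tip at about 6 mm. The last picture shows the keeper resting on the pin. I judged the angle and the contact from the pictures and did not measure them.

**Cobbles:** There were eight, with no sign of cobble6. I moved five of them and left the stray and the two right-hand corner cobbles where they lay. They now form two rows of four:

| Check from the last picture | Measured | Limit |
|---|---|---|
| Smallest distance between centres | 89 mm | 68 mm or more |
| Largest x from the form's middle | 81 mm | 97 mm |
| Largest y from the form's middle | 149 mm | 157 mm |

- **Fields:** Every field has a cobble, and all of them look flat on the floor.
- **Final frames:** Nothing changed between the last two frames, and the mallet, pot, brick and blue look-alikes look undisturbed.
- **Disagreement:** The camera x readings came out about 3 to 4 mm lower than where the arm set the cobbles down, which is well inside the margins.
- **Force:** The wrist reading reached about 31 N when I set down the last cobble, against the 120 N limit. I released it straight after.

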